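Turn the stock trolley's wheel to bring its valve to the top

TASK

The spoked wheel of the shop's stock trolley sits leaning back in a repair stand, waiting to be pumped up. Turn it by pushing its spokes with your fingertips, one spoke after another and without sending it spinning, until the valve stem stands straight up above the hub at the very top of the wheel, then let go and move clear. Sealant on the tyre is still wet, so do not press on the tyre or the valve stem, and leave the bowl, cup, bottle and spanner where they are.

Things in the scene. Friction and masses are not known exactly. Their poses are not given: they have to be found in the camera images.
- stand: Fixed repair stand. Origin on the work surface, straight below the hub; z up, x level, from the robot's side into the wheel's front (yaw varies by 0.3 rad), y left. The wheel's front faces the robot and leans back 45 degrees (0.785 rad): in this frame 'uphill' in the wheel's plane is (0.707, 0, 0.707) and the axle, going in, (0.707, 0, -0.707). Plywood base 320 x 400 x 12 mm.
- front_bar (a point): Middle of the stand's level front bar, on the axle 38 mm before the wheel's mid-plane. 8 mm thick, 16 mm high (8 mm uphill and downhill of the axle), it spans the wheel's front, so a finger in among the spokes cannot pass between upper and lower half. A like bar is behind. Leaning side plates at y = +-178 mm, 84 mm wide, 12 mm thick, carry the bars and end 20 mm uphill of hub level.
- hub (a point): Centre of the wheel: on the axle, in the mid-plane of the wheel and of its spokes, 175 mm above the work surface (fixed). The hub is a cylinder of 20 mm radius that reaches 32 mm before and behind the mid-plane; the axle nuts end 48 mm out, 9 mm in radius.
- wheel (a joint): Angle of the wheel, rad. 0 (or a whole turn, 6.283) = valve at the very top. It grows clockwise as seen from the robot: at t the valve stands t clockwise from the top, at pi at the bottom. Starts between 2.1 and 4.18; turns both ways without a stop. Seal drag of about 0.16 N m: it stays where it is left (about 3 N at 55 mm from the axle moves it).
- spoke (a point): Half-way along (63 mm from the hub centre) the spoke 36 degrees clockwise of the valve. Five straight spokes, 12 mm wide (along the rotation), 10 mm thick (centred on the mid-plane), 72 degrees apart, run from hub to rim (inside radius 109 mm). The valve is midway between two of them: spokes at its angle +-36, +-108 and 180 degrees. The spaces between spokes are open right through.
- valve_tip (a point): The free end of the valve stem, 86 mm from the hub centre in the mid-plane of the wheel. It moves with the wheel.
- valve: The valve stem: a round black stem 11 mm thick with a thin brass end, in all 23 mm long, standing out of the inside of the rim towards the hub (from 109 to 86 mm radius). This frame's origin is at the hub centre and turns with the wheel; its z points from the hub to the valve.
- tyre: The black rubber tyre: ring of 300 mm outside diameter, 34 mm thick (17 mm before and behind the mid-plane, from 116 to 150 mm radius). Wet with sealant: not to be pressed. This frame's origin is at the hub centre.
- bowl: Loose blue bowl, 130 mm across, 60 mm high, standing left of the stand. Origin under its centre.
- cup: Loose white cup, 76 mm across, 75 mm high, right of the stand. Origin under its centre.
- sealant: Loose grey bottle, 52 mm across, 130 mm high, right of the stand. Origin under its centre.
- spanner: Loose spanner, 160 mm long, lying on the work surface between the robot and the stand. Origin under its middle.

How it is judged:
By the outcome, as a careful person would: the job done as asked, in the order asked, and still so for the second after the job is handed in, with the robot touching nothing.
It also fails if it takes over 72 s, if anything falls off the work surface, if the arm or the gripper's body presses on something with over 40 N, if the wrist force passes 120 N, or if a joint passes its speed limit or range.

ROBOT

A 6-joint arm with a two-finger parallel gripper is mounted at the origin on the work surface. World frame = base frame: x ahead of the robot, y to its left, z up, the work surface at z = 0. Lengths are in m, angles in rad, forces in N, time in s.
With the tool pointing down it reaches from about 0.275 to 0.975 m from the base axis. Payload 8.4 kg.
Tool frame: the origin (TCP) lies between the finger pads; the fingertips stand 22 mm ahead of it and the grasp point (between the pads) lies 3 mm ahead of it (arm.tip_extent is the distance from the TCP to the fingertips, in m); z points along the fingers, y is the line along which they close (so a half turn about z gives the same grasp; the last joint's range is limited). The gripper opens to 92 mm and grips with 3 to 60 N. Pads are 20 mm wide; open, the fingers measure 128 mm over their backs; the gripper's body (75 mm by 189 mm) begins 69 mm behind the grasp point.
Start: joints at [1.264, 0.353, 1.633, -0, 1.155, -0.002], TCP at [0.188, 0.596, 0.237] pointing down, gripper open.
Joint ranges: [-2.63, 2.63], [-0.92, 2.1], [0.06, 2.66], [-1.3, 4.44], [0, 2.69], [-3.02, 3.02]. Speed limits (rad/s): [2.22, 2.22, 2.79, 3.14, 3.14, 3.14].

INTERFACE

Orientations are given as [roll, pitch, yaw] about the fixed x, y, z axes, in that order (R = Rz(yaw) Ry(pitch) Rx(roll)).
In Python, from workcell import arm, get_image, camera_params gives the robot as it stands. The module is installed in compiled form; this text tells all that it offers.
- The arm moves only by the tool carry_out, never from a script. Its argument "series" is a list of rows, each a list of 7 numbers: the shift along the tool's x, y, z in m, then the turn, a rotation vector about the tool's x, y, z in degrees, then the opening, from 0 (shut) to 1 (fully open). In form: [[x, y, z, wx, wy, wz, fingers], ...]. A call has 1 to 12 rows; each row shifts and turns the commanded pose from where the row before left it, along the tool's axes as they then stand; what a row does not reach is not made up. A row lasts 1/8 s, in which the tool goes at most 62.5 mm and 10.7 degrees, less where a joint would pass 70% of its speed; a pose out of reach is approached as far as the arm can. A call is refused whole if a number of a shift passes 0.0625 or a number of a turn 10.7, either way. A call with a gripper value outside its range is refused whole. The fingers move at their own pace and stop on an object; "squeeze" is the grip in N (left out, the last holds). Time passes only in rows, so rows that do not move let the fingers close. It gives the time, the measured TCP pose, the force, the opening and the grip force at its end, in the units of the state.
- arm.state(): the state, without advancing time (a new reading comes with each control period).
- get_image(name): name is "scene" or "top" or "wrist"; returns the picture (400x640x3 uint8, red, green, blue); there is no depth.
- camera_params(name): a dict with "fx", "fy", "cx", "cy" (pixels), "rvec" (rotation vector, rad) and "tvec" (3), from world to camera coordinates, as OpenCV has them. Camera axes: x right, y down, z forward; pixel columns grow to the right and rows downward; lengths in m; the calibration is good to about 2 mm. The wrist camera is an equidistant fisheye: a pixel r from the principal point sees the ray r / f radians off the axis. A picture is of the moment at which its call begins: read the wrist's pose just before it. camera_params takes no time and is no camera call; for the wrist camera it gives the pose at the moment of the call.
- arm.job_done(): hands the job in; it is judged then, once.
The state is a dict: "time": time; "joint_positions": joint angles; "joint_vel": joint speeds; "joint_efforts": joint torques, N m; "ee_pos": TCP position; "tcp_rot": TCP orientation; "ft_force": force on the tool from outside, world axes, zero at the start; "moment": the same for the moment, N m; "gripper_width": opening from 0.0 (shut) to 1.0 (fully open); "grasp_force": force on a finger pad.
Only numpy, scipy, OpenCV 4.12 (cv2) and the standard library are available. Lean on these libraries where they do the work, as an engineer would, in place of code of your own. Each camera call takes 0.05 s, during which the arm holds its last target. There are 200 camera calls.

## Working session

There is one attempt and no reset: what is moved stays moved. The work goes in short steps, Python scripts to look and compute and a tool call to move; the robot and the scene stay as the last step left them, time stands still between calls to the robot, and variables do not carry over. Pictures are saved under pics/ and viewed, at most 10 in all, crops included, and the job is handed in when it is done.

Besides the shell and the picture viewer there is one more tool, called after "Call:" as name(argument=value, ...), one argument or row to a line, values as JSON. carry_out: Moves the arm, as the interface text tells. Its arguments: {"type":"object","properties":{"series":{"type":"array"},"squeeze":{"type":"number"}},"required":["series"]}

```bash
mkdir -p pics; python3 - <<'E'
from workcell import arm,get_image,camera_params
import cv2,numpy as np
s=arm.state();print(s['time'],s['ee_pos'],s['tcp_rot'],s['ft_force'],arm.tip_extent)
for n in ['scene','top']:
    im=get_image(n);cv2.imwrite(f'pics/{n}0.png',im[:,:,::-1]);print(n,camera_params(n))
E
```

```text
0.0 [0.18742672 0.59575367 0.23583962] [-3.14020986e+00  7.89146722e-06  2.83683035e+00] [0.18355559 0.327038   0.13626253] 0.022
scene {'fx': 384.0321929825093, 'fy': 384.0321929825093, 'cx': 323.01947481855814, 'cy': 203.0770127911782, 'rvec': array([ 2.19525176,  0.80497713, -0.38311662]), 'tvec': array([-0.45046113, -0.10006238,  1.29922397])}
top {'fx': 495.76396611198527, 'fy': 495.76396611198527, 'cx': 308.47248908658776, 'cy': 203.45444444631997, 'rvec': array([ 2.12491292, -2.13010193,  0.16103715]), 'tvec': array([0.02996351, 0.58606216, 1.46862064])}
```

View pics/scene0.png

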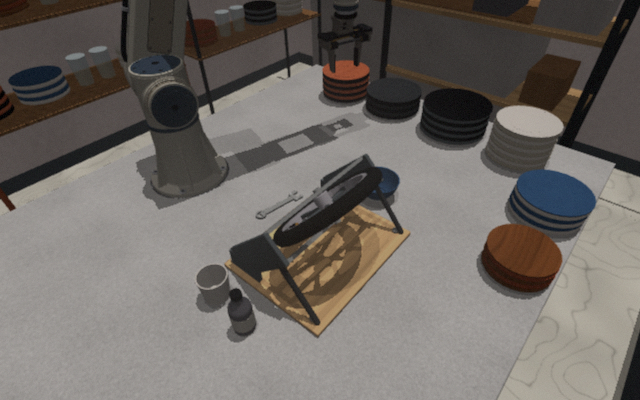

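View pics/top0.png

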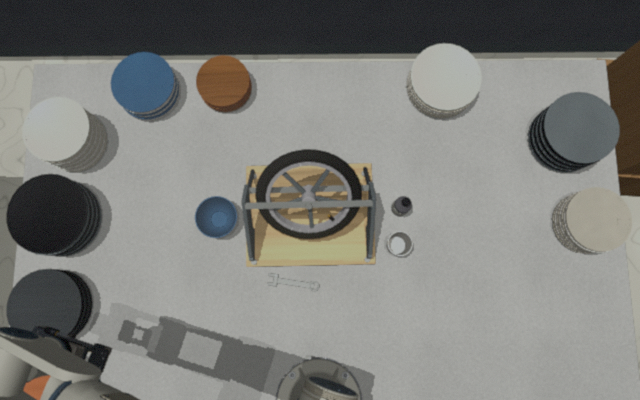

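The scene picture shows the wheel leaning in its stand near (330,205). The top picture shows the hub near (308,198), the board at x 245–376 and y 163–265, and something like the valve near (333,218).

```bash
cat > h.py <<'E'
import cv2,numpy as np
from workcell import arm,get_image,camera_params
def ray(n,uv,P=None):
    P=P or camera_params(n);R=cv2.Rodrigues(P['rvec'])[0]
    d=np.array([(uv[0]-P['cx'])/P['fx'],(uv[1]-P['cy'])/P['fy'],1.])
    if n=='wrist':
        r=np.hypot(d[0],d[1]);d=np.array([*(d[:2]/max(r,1e-9)*np.sin(r)),np.cos(r)])
    return -R.T@P['tvec'],R.T@d
def hit(n,uv,p0,nrm,P=None):
    o,d=ray(n,uv,P);return o+d*(np.dot(np.subtract(p0,o),nrm)/np.dot(d,nrm))
def proj(n,X,P=None):
    P=P or camera_params(n);R=cv2.Rodrigues(P['rvec'])[0];c=R@np.asarray(X)+P['tvec']
    if n=='wrist':
        r=np.hypot(c[0],c[1]);t=np.arctan2(r,c[2]);q=c[:2]/r*t
    else:q=c[:2]/c[2]
    return np.array([P['fx']*q[0]+P['cx'],P['fy']*q[1]+P['cy']])
E
python3 - <<'E'
from h import *
im=cv2.imread('pics/top0.png');hsv=cv2.cvtColor(im,cv2.COLOR_BGR2HSV)
m=cv2.inRange(hsv,(12,60,80),(32,255,255));m[:, :235]=0;m[:,390:]=0;m[:150]=0;m[280:]=0
pts=cv2.findNonZero(m);h=cv2.convexHull(pts);ap=cv2.approxPolyDP(h,8,True)[:,0]
print(ap.tolist(),cv2.minAreaRect(h))
for p in ap: print(p,hit('top',p,[0,0,.012],[0,0,1]).round(4))
# tyre: dark pixels near the wheel
d=cv2.inRange(hsv,(0,0,0),(179,255,45));d[:,:240]=0;d[:,380:]=0;d[:140]=0;d[250:]=0
d=cv2.morphologyEx(d,cv2.MORPH_OPEN,np.ones((5,5)))
c=max(cv2.findContours(d,0,2)[0],key=cv2.contourArea);print(cv2.fitEllipse(c))
cr=cv2.resize(im[140:280,235:385],None,fx=4,fy=4,interpolation=cv2.INTER_CUBIC);cv2.imwrite('pics/topcrop.png',cr)
E
```

```text
[[374, 263], [248, 266], [247, 166], [370, 164]] ((309.77349853515625, 214.81141662597656), (100.08927917480469, 127.50965118408203), 88.8655776977539)
[374 263] [ 0.4063 -0.1718  0.012 ]
[248 266] [0.3979 0.2155 0.012 ]
[247 166] [0.714  0.2247 0.012 ]
[370 164] [ 0.7186 -0.1663  0.012 ]
((337.6849670410156, 171.95745849609375), (22.558523178100586, 55.137081146240234), 132.12123107910156)
```

View pics/topcrop.png

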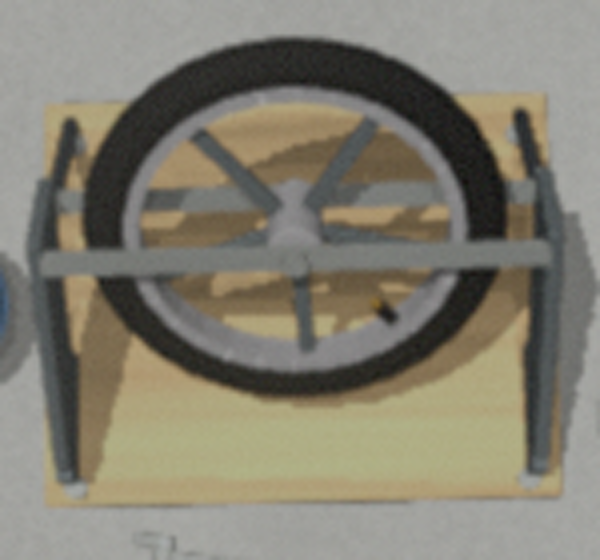

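The crop shows the valve at the lower right: brass end at crop (376,303), base at (390,316). The nut is near (297,266), and one spoke points straight down. That puts the wheel at about 144°.

```bash
cat >> h.py <<'E'
yaw=0.022
def axes(yaw=yaw):
    c,s=np.cos(yaw),np.sin(yaw);k=.5**.5
    return np.array([k*c,k*s,k]),np.array([-s,c,0]),np.array([k*c,k*s,-k]) # up,left,in
def ang(n,uv,H,off=0,P=None):
    up,l,i=axes();d=hit(n,uv,H+off*i,i,P)-H-off*i
    return np.degrees(np.arctan2(-d@l,d@up)),np.linalg.norm(d)
E
python3 - <<'E'
from h import *
f=lambda x,y:(235+(x+.5)/4-.5,140+(y+.5)/4-.5)
up,l,i=axes()
nut=hit('top',f(298,262),[0,0,.175+.048*.7071],[0,0,1]);H=nut+.048*i;print('hub from nut',H)
L=hit('top',f(84,0)[:1]+f(0,212)[1:],[0,0,.175],[0,0,1]);R=hit('top',f(506,0)[:1]+f(0,212)[1:],[0,0,.175],[0,0,1]);print(L,R,(L+R)/2)
fb=[hit('top',f(*p),[0,0,.175+.038*.7071+.0057+.003],[0,0,1]) for p in [(42,263),(552,254)]];print('bar',fb,np.mean(fb,0)+.038*i)
H=np.array([(L+R)[0]/2,(L+R)[1]/2,.175])
for H in (H,np.array([nut[0]+.034,nut[1],.175])):
  for nm,p in dict(tip=(374,299),base=(392,318),sdown=(306,346),sUR=(372,124),sUL=(198,136)).items(): print(nm,ang('top',f(*p),H))
  for p in [(296,38),(300,396),(84,212),(506,212)]: print(ang('top',f(*p),H,-.008))
E
```

```text
hub from nut [0.58857454 0.02504851 0.17499967]
[0.59649603 0.17555966 0.175     ] [ 0.59527735 -0.12137926  0.175     ] [0.59588669 0.0270902  0.175     ]
bar [array([0.55432831, 0.19932871, 0.2105698 ]), array([ 0.5592581 , -0.14883905,  0.2105698 ])] [0.58365676 0.02583592 0.18369974]
tip (np.float64(144.61232883511994), np.float64(0.0958143651100612))
base (np.float64(144.4226592347185), np.float64(0.11785780985509742))
sdown (np.float64(177.57057425904276), np.float64(0.11995155729873778))
sUR (np.float64(37.67401411700405), np.float64(0.08961905970268416))
sUL (np.float64(-44.769865807668765), np.float64(0.09148709802246227))
(np.float64(1.9189872557892278), np.float64(0.14387040477852636))
(np.float64(-179.83153009717444), np.float64(0.16083530963812256))
(np.float64(-86.10762121701568), np.float64(0.1472354514380814))
(np.float64(89.66880264603985), np.float64(0.14781674245230664))
tip (np.float64(142.67422417853942), np.float64(0.08688222276394571))
base (np.float64(142.8605810708148), np.float64(0.10882753937778603))
sdown (np.float64(178.70331842373844), np.float64(0.11066125608379587))
sUR (np.float64(33.2420787865876), np.float64(0.09480424539685621))
sUL (np.float64(-42.28759824293025), np.float64(0.09913037005495165))
(np.float64(0.8447446063890884), np.float64(0.15185730298844574))
(np.float64(-178.85434452524228), np.float64(0.15144111344889993))
(np.float64(-82.8560919513472), np.float64(0.1499551505949139))
(np.float64(86.22134633122198), np.float64(0.1449060548533693))
```

```bash
cat >> h.py <<'E'
from scipy.spatial.transform import Rotation as Rn
H=np.array([.5886,.0257,.175])
def pose(s,lat,r,back):
    """finger pose relative to a spoke at s deg clockwise; lat clockwise offset, back before mid-plane"""
    up,l,i=axes();R=Rn.from_rotvec(i*np.radians(s)).as_matrix()@np.column_stack([l,up,i])
    return H-i*back+R@np.array([-lat,r,0]),R
def cur():
    s=arm.state();return np.array(s['ee_pos']),Rn.from_euler('xyz',s['tcp_rot']).as_matrix()
def rows(p,R,n=None,frm=None):
    p0,R0=frm or cur();rv=Rn.from_matrix(R0.T@R).as_rotvec(degrees=True)
    n=n or int(np.ceil(max(np.linalg.norm(rv)/10,np.linalg.norm(p-p0)/.055)));q=p0
    for k in range(n):
        Rk=R0@Rn.from_rotvec(rv*k/n,degrees=True).as_matrix();t=p0+(p-p0)*(k+1)/n
        d=(Rk.T@(t-q)).round(4);q=q+Rk@d
        print([*d.tolist(),*(rv/n).round(2).tolist(),0])
E
python3 - <<'E'
from h import *
p,R=pose(35,.022,.062,.10);print(p)
a=np.array([.3,.45,.36]);p0,R0=cur();rows(a,R0);print();rows(p+[-.05,0,.05],R,frm=(a,R0));print();rows(p,R,frm=(p+[-.05,0,.05],R))
E
```

```text
[ 0.54606801 -0.02883191  0.27270006]
[-0.0302, -0.0211, -0.0248, 0.0, 0.0, 0.0, 0]
[-0.0302, -0.0211, -0.0248, 0.0, 0.0, 0.0, 0]
[-0.0303, -0.0211, -0.0248, 0.0, 0.0, 0.0, 0]
[-0.0302, -0.0211, -0.0247, 0.0, 0.0, 0.0, 0]
[-0.0302, -0.0211, -0.0248, 0.0, 0.0, 0.0, 0]

[-0.0276, -0.0332, 0.0031, -4.11, -1.34, 8.34, 0]
[-0.032, -0.0289, 0.0017, -4.11, -1.34, 8.34, 0]
[-0.0359, -0.0241, 0.0005, -4.11, -1.34, 8.34, 0]
[-0.039, -0.0187, -0.0002, -4.11, -1.34, 8.34, 0]
[-0.0413, -0.0128, -0.0003, -4.11, -1.34, 8.34, 0]
[-0.0427, -0.0066, -0.0001, -4.11, -1.34, 8.34, 0]
[-0.0432, -0.0004, 0.0007, -4.11, -1.34, 8.34, 0]
[-0.0428, 0.0058, 0.0019, -4.11, -1.34, 8.34, 0]
[-0.0415, 0.0118, 0.0035, -4.11, -1.34, 8.34, 0]
[-0.0392, 0.0173, 0.0055, -4.11, -1.34, 8.34, 0]
[-0.0362, 0.0223, 0.0078, -4.11, -1.34, 8.34, 0]
[-0.0324, 0.0267, 0.0104, -4.11, -1.34, 8.34, 0]

[-0.0005, 0.0003, 0.0354, 0.0, 0.0, 0.0, 0]
[-0.0004, 0.0003, 0.0353, 0.0, 0.0, 0.0, 0]
```

Call:
carry_out(
  series=[
    [-0.03,-0.021,-0.025,0,0,0,0],
    [-0.03,-0.021,-0.025,0,0,0,0],
    [-0.03,-0.021,-0.025,0,0,0,0],
    [-0.03,-0.021,-0.025,0,0,0,0],
    [-0.03,-0.021,-0.025,0,0,0,0],
  ],
  squeeze=20,
)

```text
time: 0.72
ee_pos: [0.2996, 0.4498, 0.3621]
tcp_rot: [-3.141, -0.0, 2.837]
ft_force: [-0.1, -0.0, 0.8]
gripper_width: 0.479
grasp_force: 0.0
```

Call:
carry_out(
  series=[
    [-0.028,-0.033,0.003,-4.1,-1.3,8.3,0],
    [-0.032,-0.029,0.002,-4.1,-1.3,8.3,0],
    [-0.036,-0.024,0,-4.1,-1.3,8.3,0],
    [-0.039,-0.019,0,-4.1,-1.3,8.3,0],
    [-0.041,-0.013,0,-4.1,-1.3,8.3,0],
    [-0.043,-0.007,0,-4.1,-1.3,8.3,0],
    [-0.043,0,0.001,-4.1,-1.3,8.3,0],
    [-0.043,0.006,0.002,-4.1,-1.3,8.3,0],
    [-0.041,0.012,0.003,-4.1,-1.3,8.3,0],
    [-0.039,0.017,0.005,-4.1,-1.3,8.3,0],
    [-0.036,0.022,0.008,-4.1,-1.3,8.3,0],
    [-0.032,0.027,0.01,-4.1,-1.3,8.3,0],
  ],
)

```text
time: 2.22
ee_pos: [0.4971, -0.0277, 0.3232]
tcp_rot: [2.458, -0.422, 1.137]
ft_force: [0.1, 0.2, 0.8]
gripper_width: 0.003
grasp_force: 0.0
```

```bash
python3 - <<'E'
from h import *
s=arm.state();print(s['time'],s['joint_positions'],s['ft_force'],s['gripper_width']);print(cur()[0])
p,R=pose(35,.022,.062,.10);rows(p,R)
im=get_image('wrist');cv2.imwrite('pics/w1.png',im[:,:,::-1])
P=camera_params('wrist');print(-cv2.Rodrigues(P['rvec'])[0].T@P['tvec'],proj('wrist',H))
E
```

```text
2.225 [-0.14183832 -0.26783804  2.31820973  0.38048984  0.33630508  0.13324383] [0.05830669 0.20208507 0.7802913 ] 0.0026244186708343493
[ 0.49714454 -0.02770658  0.32320041]
[-0.0014, 0.0003, 0.0351, -0.13, -0.17, 0.0, 0]
[-0.0014, 0.0003, 0.0352, -0.13, -0.17, 0.0, 0]
[0.42235145 0.02747079 0.45834575] [263.62793913 165.6282929 ]
```

View pics/w1.png

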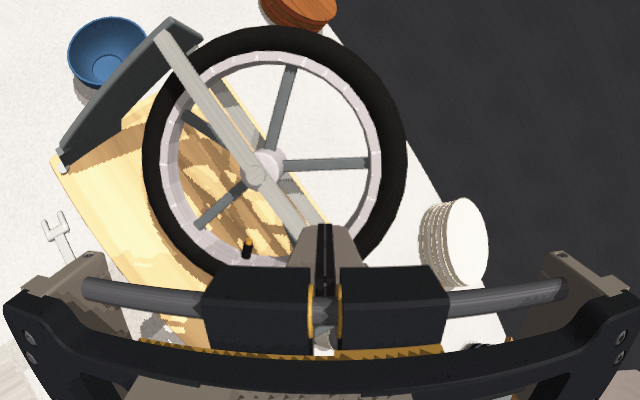

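The wrist picture shows the hub near (265,168), with spoke ends at (290,68), (370,162) and (198,228). The valve runs from (249,238) to (247,257).

```bash
python3 - <<'E'
from h import *
for p in [(249,238),(247,257),(290,68),(370,162),(198,228)]: print(p,ang('wrist',p,H))
i=axes()[2]
print('nut',hit('wrist',(254,175),H-.048*i,i)+.048*i)
E
```

```text
(249, 238) (np.float64(140.0952506728257), np.float64(0.08520440075617967))
(247, 257) (np.float64(139.22840266436606), np.float64(0.10983459427515901))
(290, 68) (np.float64(-38.51347191543349), np.float64(0.10528623728903591))
(370, 162) (np.float64(33.55470950449994), np.float64(0.11161000126638743))
(198, 228) (np.float64(174.70768860215986), np.float64(0.11002030510836561))
nut [0.58864117 0.02501087 0.175026  ]
```

Call:
carry_out(
  series=[
    [-0.001,0,0.035,0,0,0,0],
    [-0.001,0,0.035,0,0,0,0],
    [0,0,0.02,0,0,0,0],
    [0,0,0.02,0,0,0,0],
    [0,0,0.02,0,0,0,0],
    [0,0,0.015,0,0,0,0],
    [0,0,0.015,0,0,0,0],
  ],
)

```text
time: 3.15
ee_pos: [0.605, -0.023, 0.2139]
tcp_rot: [2.459, -0.421, 1.144]
ft_force: [-0.3, 0.4, 0.2]
gripper_width: 0.003
grasp_force: 0.0
```

```bash
python3 - <<'E'
from h import *
p,R=pose(35,.022,.062,.01);rows(p,R,1)
im=get_image('wrist');cv2.imwrite('pics/w2.png',im[:,:,::-1])
E
```

```text
[-0.0038, 0.0025, 0.0067, -0.45, -0.51, 0.31, 0]
```

View pics/w2.png

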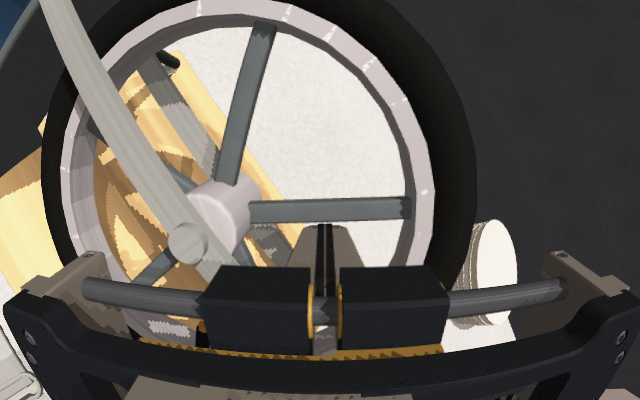

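The picture shows the fingertips at about (322,230), just clockwise of the spoke that runs from (250,210) to (408,208). They are clear of it and of the rim.

Call:
carry_out(
  series=[
    [0,0.002,0.005,0,0,0,0],
    [0.0022,0.0005,0,0,0,-2,0],
    [0.0022,0.0005,0,0,0,-2,0],
    [0.0033,0.0008,0,0,0,-3,0],
    [0.0033,0.0008,0,0,0,-3,0],
    [0.0044,0.001,0,0,0,-4,0],
    [0.0044,0.001,0,0,0,-4,0],
    [0.0044,0.001,0,0,0,-4,0],
    [0.0044,0.001,0,0,0,-4,0],
    [0.0044,0.001,0,0,0,-4,0],
  ],
)

```text
time: 4.45
ee_pos: [0.6225, 0.0039, 0.2262]
tcp_rot: [2.358, -0.063, 1.546]
ft_force: [2.2, -3.2, -2.3]
gripper_width: 0.006
grasp_force: 1.4
```

```bash
python3 - <<'E'
from h import *
p,R=cur();up,l,i=axes()
s=np.degrees(np.arctan2(-R[:,1]@l,R[:,1]@up));q=R.T@(p-H);print(s,'lat',-q[0],'r',q[1],'back',-q[2],arm.state()['ft_force'])
im=get_image('top');cv2.imwrite('pics/t2.png',cv2.resize(im[140:280,235:385],None,fx=4,fy=4,interpolation=cv2.INTER_CUBIC)[:,:,::-1])
E
```

```text
4.4582251231224195 lat 0.017662301618766547 r 0.06139670806909018 back 0.012888820046390465 [ 2.20091098 -3.17517589 -2.25553516]
```

View pics/t2.png

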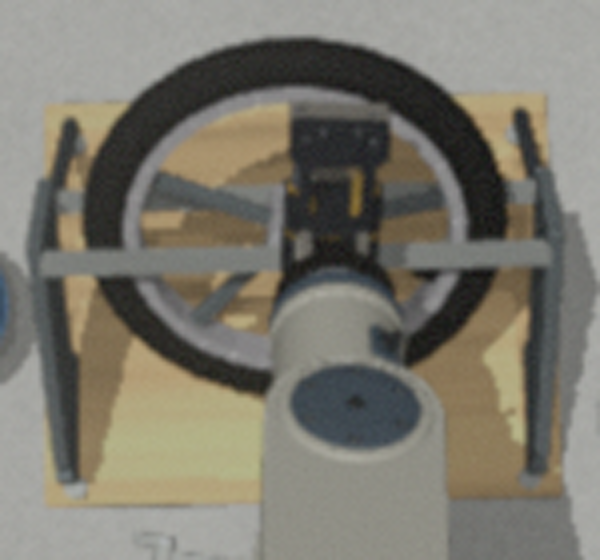

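The picture shows the wheel has turned about 30° counter-clockwise. The left spoke now ends at about (155,190), with the finger behind the upper spoke.

Call:
carry_out(
  series=[
    [0.0044,0.001,0,0,0,-4,0],
    [0.0044,0.001,0,0,0,-4,0],
    [0.0044,0.001,0,0,0,-4,0],
    [0.0044,0.001,0,0,0,-4,0],
    [0.0044,0.001,0,0,0,-4,0],
    [0.0044,0.001,0,0,0,-4,0],
    [0.0044,0.001,0,0,0,-4,0],
    [0.0044,0.001,0,0,0,-4,0],
    [0.0044,0.001,0,0,0,-4,0],
    [0.0033,0.0008,0,0,0,-3,0],
    [0.0022,0.0005,0,0,0,-2,0],
  ],
)

```text
time: 5.88
ee_pos: [0.621, 0.0414, 0.227]
tcp_rot: [2.452, 0.408, 2.084]
ft_force: [2.4, -1.5, 2.0]
gripper_width: 0.005
grasp_force: 1.3
```

Call:
carry_out(
  series=[
    [-0.004,0,0,0,0,0,0],
    [0,0,-0.02,0,0,0,0],
    [0,0,-0.03,0,0,0,0],
    [0,0,-0.03,0,0,0,0],
    [0,0,-0.03,0,0,0,0],
    [0,0,-0.02,0,0,0,0],
    [0,0,0,0,0,0,0],
  ],
)

```text
time: 6.75
ee_pos: [0.5431, 0.0339, 0.3084]
tcp_rot: [2.445, 0.403, 2.088]
ft_force: [0.7, 0.2, 0.3]
gripper_width: 0.004
grasp_force: 0.0
```

```bash
python3 - <<'E'
from h import *
p,R=cur();up,l,i=axes()
s=np.degrees(np.arctan2(-R[:,1]@l,R[:,1]@up));q=R.T@(p-H);print(s,'lat',-q[0],'r',q[1],'back',-q[2],arm.state()['ft_force'])
im=get_image('wrist');cv2.imwrite('pics/w3.png',im[:,:,::-1])
E
```

```text
-35.86560974300966 lat 0.02513519781653562 r 0.058934727339854276 back 0.12582985291453588 [0.71810039 0.16318266 0.26372141]
```

View pics/w3.png

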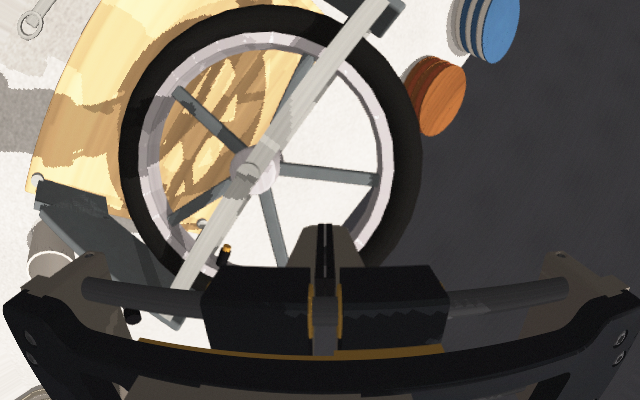

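The picture shows the wheel at rest and the finger clear of it. The valve is at (226,248), and spoke ends are at (377,180), (177,92) and (283,262).

```bash
python3 - <<'E'
from h import *
for p in [(226,248),(377,180),(177,92),(282,258)]: print(p,ang('wrist',p,H))
# next: finger behind the spoke
s=38
p,R=pose(s,.024,.062,.1);rows(p,R)
E
```

```text
(226, 248) (np.float64(79.6848944002244), np.float64(0.08858709123344333))
(377, 180) (np.float64(-29.146159011158865), np.float64(0.10870055942562991))
(177, 92) (np.float64(-172.75095626946742), np.float64(0.10809778295409576))
(282, 258) (np.float64(42.85056113927729), np.float64(0.09147651243661864))
[-0.0048, -0.0078, 0.0029, -0.0, -0.31, 9.23, 0]
[-0.0059, -0.0069, 0.0029, -0.0, -0.31, 9.23, 0]
[-0.0069, -0.0058, 0.0029, -0.0, -0.31, 9.23, 0]
[-0.0078, -0.0047, 0.003, -0.0, -0.31, 9.23, 0]
[-0.0084, -0.0034, 0.003, -0.0, -0.31, 9.23, 0]
[-0.0088, -0.002, 0.0031, -0.0, -0.31, 9.23, 0]
[-0.009, -0.0005, 0.0031, -0.0, -0.31, 9.23, 0]
[-0.009, 0.0009, 0.0031, -0.0, -0.31, 9.23, 0]
```

Call:
carry_out(
  series=[
    [-0.005,-0.007,0.003,0,-0.3,9.2,0],
    [-0.006,-0.007,0.003,0,-0.3,9.2,0],
    [-0.007,-0.006,0.003,0,-0.3,9.2,0],
    [-0.008,-0.005,0.003,0,-0.3,9.2,0],
    [-0.008,-0.003,0.003,0,-0.3,9.2,0],
    [-0.009,-0.002,0.003,0,-0.3,9.2,0],
    [-0.009,0,0.003,0,-0.3,9.2,0],
    [-0.009,0.002,0.003,0,-0.3,9.2,0],
    [0,0,0,0,0,0,0],
  ],
)

```text
time: 7.92
ee_pos: [0.5449, -0.0337, 0.2697]
tcp_rot: [2.476, -0.446, 1.091]
ft_force: [0.3, -0.3, -0.5]
gripper_width: 0.006
grasp_force: 0.0
```

```bash
python3 - <<'E'
from h import *
print(arm.state()['joint_positions'])
p,R=pose(38,.025,.064,.1);rows(p,R,1)
p,R=pose(38,.025,.064,.01);rows(p,R,4)
E
```

```text
[-0.13095449 -0.07554171  2.31253018  0.70213275  0.16725164 -0.14517551]
[-0.0006, 0.0003, -0.0012, -0.14, 0.1, 0.24, 0]
[-0.0001, 0.0001, 0.0222, -0.04, 0.03, 0.06, 0]
[-0.0001, 0.0002, 0.0222, -0.04, 0.03, 0.06, 0]
[-0.0002, 0.0001, 0.0222, -0.04, 0.03, 0.06, 0]
[-0.0001, 0.0001, 0.0222, -0.04, 0.03, 0.06, 0]
```

Call:
carry_out(
  series=[
    [0,0,0.022,0,0,0,0],
    [0,0,0.022,0,0,0,0],
    [0,0,0.022,0,0,0,0],
    [0,0,0.022,0,0,0,0],
    [0,0,0,0,0,0,0],
  ],
)

```text
time: 8.55
ee_pos: [0.594, -0.0299, 0.2224]
tcp_rot: [2.475, -0.45, 1.097]
ft_force: [0.1, -0.3, -0.6]
gripper_width: 0.005
grasp_force: 0.0
```

```bash
cat >> h.py <<'E'
def fin():
    p,R=cur();up,l,i=axes();s=np.degrees(np.arctan2(-R[:,1]@l,R[:,1]@up));q=R.T@(p-H)
    print('s %.1f lat %.4f r %.4f back %.4f'%(s,-q[0],q[1],-q[2]),np.round(arm.state()['ft_force'],1),'inclination err',(R[:,2]-i).round(3))
E
python3 -c "from h import *;fin()"
```

```text
s 37.6 lat 0.0217 r 0.0628 back 0.0310 [ 0.1 -0.3 -0.6] inclination err [-0.001  0.007 -0.   ]
```

Call:
carry_out(
  series=[
    [-0.002,0,0.01,0,0,0,0],
    [0,0.001,0.011,0,0,0,0],
    [0,0,0,0,0,0,0],
  ],
)

```text
time: 8.93
ee_pos: [0.6084, -0.0317, 0.2083]
tcp_rot: [2.474, -0.451, 1.097]
ft_force: [-0.8, -0.7, 0.5]
gripper_width: 0.006
grasp_force: 0.0
```

```bash
python3 -c "from h import *;fin()"
```

```text
s 37.7 lat 0.0233 r 0.0644 back 0.0108 [-0.8 -0.7  0.5] inclination err [0.    0.007 0.   ]
```

Call:
carry_out(
  series=[
    [0.002,0,0,0,0,0,0],
    [0.0022,0.0006,0,0,0,-2,0],
    [0.0033,0.001,0,0,0,-3,0],
    [0.0044,0.0013,0,0,0,-4,0],
    [0.0044,0.0013,0,0,0,-4,0],
    [0.0044,0.0013,0,0,0,-4,0],
    [0.0044,0.0013,0,0,0,-4,0],
    [0.0044,0.0013,0,0,0,-4,0],
    [0.0044,0.0013,0,0,0,-4,0],
    [0.0044,0.0013,0,0,0,-4,0],
    [0.0044,0.0013,0,0,0,-4,0],
    [0.0044,0.0013,0,0,0,-4,0],
  ],
)

```text
time: 10.42
ee_pos: [0.6279, 0.0076, 0.2295]
tcp_rot: [2.354, 0.039, 1.64]
ft_force: [0.4, -1.6, -2.0]
gripper_width: 0.002
grasp_force: 1.1
```

```bash
python3 -c "from h import *;fin()"
```

```text
s -3.5 lat 0.0229 r 0.0648 back 0.0110 [ 0.4 -1.6 -2. ] inclination err [0.002 0.006 0.002]
```

Call:
carry_out(
  series=[
    [0.0044,0.0013,0,0,0,-4,0],
    [0.0044,0.0013,0,0,0,-4,0],
    [0.0044,0.0013,0,0,0,-4,0],
    [0.0044,0.0013,0,0,0,-4,0],
    [0.0044,0.0013,0,0,0,-4,0],
    [0.0044,0.0013,0,0,0,-4,0],
    [0.0044,0.0013,0,0,0,-4,0],
    [0.0033,0.001,0,0,0,-3,0],
    [0.0022,0.0006,0,0,0,-2,0],
    [0.0011,0.0003,0,0,0,-1,0],
    [0,0,0,0,0,0,0],
  ],
)

```text
time: 11.8
ee_pos: [0.6258, 0.0369, 0.2283]
tcp_rot: [2.452, 0.415, 2.083]
ft_force: [0.7, -0.5, 0.8]
gripper_width: 0.006
grasp_force: 0.9
```

```bash
python3 - <<'E'
from h import *
fin()
im=get_image('wrist');cv2.imwrite('pics/w4.png',im[:,:,::-1])
E
```

```text
s -36.1 lat 0.0292 r 0.0581 back 0.0108 [ 0.7 -0.5  0.8] inclination err [0.    0.025 0.001]
```

View pics/w4.png

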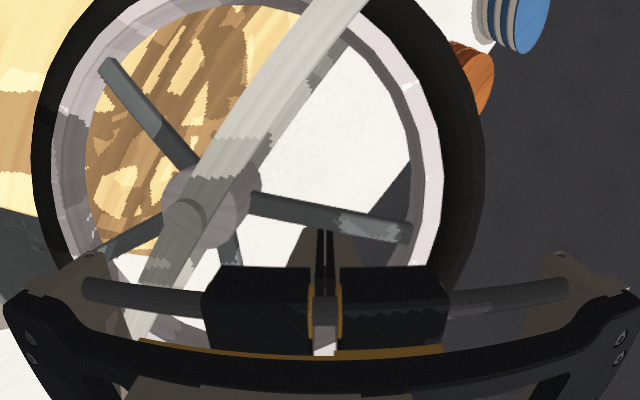

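The picture shows the pushed spoke running from (252,202) to its end near (411,231). Another spoke ends at (107,66). The valve is hidden behind the gripper.

```bash
python3 - <<'E'
from h import *
for p in [(411,231),(252,202),(330,217),(107,66)]: print(p,ang('wrist',p,H))
E
```

```text
(411, 231) (np.float64(-24.939992110228133), np.float64(0.11059041495712656))
(252, 202) (np.float64(-25.392373896230012), np.float64(0.01976232670321985))
(330, 217) (np.float64(-24.86159108051187), np.float64(0.06324408294493325))
(107, 66) (np.float64(-167.93272859558815), np.float64(0.10920425123119454))
```

Call:
carry_out(
  series=[
    [0.0031,0.0014,0,0,0,-3,0],
    [0.0031,0.0014,0,0,0,-3,0],
    [0.0031,0.0014,0,0,0,-3,0],
    [0.0015,0.0007,0,0,0,-1.5,0],
    [0,0,0,0,0,0,0],
  ],
)

```text
time: 12.48
ee_pos: [0.6232, 0.0448, 0.227]
tcp_rot: [2.525, 0.52, 2.252]
ft_force: [1.1, -1.0, 0.9]
gripper_width: 0.001
grasp_force: 0.5
```

```bash
python3 - <<'E'
from h import *
fin()
im=get_image('wrist');cv2.imwrite('pics/w5.png',im[:,:,::-1])
# local spoke centre: grey pixels across the predicted spoke at radii, using dark/bright profile
up,l,i=axes();g=cv2.cvtColor(im,cv2.COLOR_RGB2GRAY)
for base in (-36,180):
  for r in (.07,.08,.09,.1):
    a=np.radians(np.arange(base-20,base+20.1,1))
    v=[int(g[tuple(np.clip(proj('wrist',H+r*(np.cos(t)*up-np.sin(t)*l)-.005*i)[::-1].round().astype(int),0,[399,639]))]) for t in a]
    print(base,r,v)
E
```

```text
s -46.6 lat 0.0319 r 0.0559 back 0.0115 [ 1.1 -1.   0.9] inclination err [-0.002  0.034 -0.001]
-36 0.07 [245, 244, 243, 245, 244, 244, 244, 244, 245, 245, 244, 246, 242, 244, 244, 245, 245, 236, 52, 85, 104, 83, 81, 84, 83, 83, 91, 66, 62, 60, 61, 63, 63, 62, 63, 62, 63, 51, 31, 14, 14]
-36 0.08 [246, 246, 245, 245, 247, 245, 245, 244, 245, 244, 244, 244, 243, 244, 243, 242, 241, 153, 55, 62, 95, 122, 124, 123, 124, 126, 127, 124, 58, 56, 56, 58, 57, 60, 62, 60, 62, 62, 61, 63, 61]
-36 0.09 [245, 246, 244, 245, 244, 245, 244, 245, 244, 244, 180, 56, 56, 58, 58, 57, 57, 57, 56, 51, 79, 124, 125, 130, 128, 127, 126, 123, 52, 55, 55, 56, 57, 56, 56, 57, 58, 56, 56, 33, 16]
-36 0.1 [243, 243, 243, 242, 242, 100, 57, 55, 55, 57, 57, 57, 55, 57, 59, 57, 59, 58, 57, 55, 57, 85, 129, 126, 122, 131, 96, 65, 55, 58, 56, 57, 57, 57, 54, 55, 22, 17, 17, 18, 17]
180 0.07 [226, 226, 225, 113, 117, 115, 114, 117, 119, 119, 118, 117, 120, 121, 118, 119, 120, 117, 119, 121, 86, 104, 105, 106, 108, 108, 109, 111, 110, 101, 77, 64, 104, 114, 112, 113, 113, 112, 111, 111, 113]
180 0.08 [126, 126, 128, 127, 127, 129, 125, 127, 158, 161, 157, 125, 124, 122, 123, 123, 121, 123, 124, 123, 151, 94, 104, 104, 104, 106, 106, 109, 105, 73, 64, 118, 123, 124, 125, 126, 127, 125, 123, 124, 123]
180 0.09 [130, 128, 130, 131, 156, 168, 167, 167, 131, 129, 129, 130, 131, 129, 132, 131, 131, 130, 129, 129, 131, 120, 106, 106, 107, 108, 109, 108, 96, 66, 197, 214, 202, 185, 167, 130, 128, 127, 128, 127, 128]
180 0.1 [110, 109, 109, 109, 109, 110, 110, 109, 111, 110, 111, 113, 111, 112, 113, 146, 191, 190, 192, 191, 191, 185, 106, 108, 107, 107, 109, 107, 74, 59, 180, 184, 185, 187, 200, 219, 226, 218, 224, 211, 225]
```

Call:
carry_out(
  series=[
    [0.0022,0.0012,0,0,0,-2,0],
    [0.0022,0.0012,0,0,0,-2,0],
    [0.0005,0.0003,0,0,0,-0.5,0],
    [0,0,0,0,0,0,0],
  ],
)

```text
time: 13.02
ee_pos: [0.6221, 0.0483, 0.2267]
tcp_rot: [2.562, 0.562, 2.329]
ft_force: [1.0, -0.8, 0.6]
gripper_width: 0.004
grasp_force: 0.8
```

```bash
cat >> h.py <<'E'
def spokes(n,bases,rs=(.07,.08,.09,.1),show=True):
    up,l,i=axes();im=get_image(n);P=camera_params(n);g=cv2.cvtColor(im,cv2.COLOR_RGB2GRAY).astype(np.float32)
    for b in bases:
        for r in rs:
            a=np.arange(b-12,b+12.1,.5)
            uv=np.array([proj(n,H+r*(np.cos(t)*up-np.sin(t)*l)-.005*i,P) for t in np.radians(a)],np.float32)
            v=cv2.remap(g,uv[:,:1].copy(),uv[:,1:].copy(),cv2.INTER_LINEAR)[:,0];print(b,r,v.round().astype(int).tolist())
    return im
E
python3 - <<'E'
from h import *
fin();spokes('wrist',(-36,180),(.08,.09,.1))
E
```

```text
s -51.1 lat 0.0332 r 0.0553 back 0.0118 [ 1.  -0.8  0.6] inclination err [-0.003  0.038 -0.001]
-36 0.08 [244, 245, 243, 244, 244, 243, 244, 244, 244, 243, 241, 194, 103, 56, 50, 50, 64, 84, 103, 118, 122, 123, 124, 124, 125, 125, 127, 127, 126, 128, 130, 126, 109, 72, 55, 56, 56, 56, 56, 57, 54, 58, 59, 59, 62, 62, 62, 62, 62]
-36 0.09 [59, 58, 58, 58, 60, 57, 57, 58, 57, 57, 59, 58, 58, 58, 56, 53, 51, 65, 87, 110, 127, 129, 129, 129, 130, 129, 129, 129, 128, 128, 127, 126, 83, 55, 55, 53, 56, 56, 55, 54, 54, 55, 55, 54, 54, 53, 54, 54, 54]
-36 0.1 [57, 57, 55, 55, 58, 57, 56, 57, 59, 58, 60, 58, 57, 57, 57, 58, 53, 52, 62, 92, 118, 129, 129, 128, 127, 109, 98, 119, 132, 132, 100, 86, 56, 56, 56, 56, 56, 57, 57, 55, 57, 55, 57, 57, 56, 57, 57, 56, 44]
180 0.08 [128, 125, 127, 128, 128, 127, 128, 129, 127, 125, 126, 125, 126, 126, 125, 125, 126, 124, 115, 77, 64, 63, 65, 90, 104, 105, 105, 106, 105, 106, 106, 107, 107, 105, 99, 84, 67, 62, 61, 104, 123, 125, 125, 125, 125, 125, 125, 125, 124]
180 0.09 [131, 130, 129, 130, 130, 129, 129, 128, 129, 129, 129, 128, 128, 129, 129, 129, 129, 129, 129, 122, 99, 105, 108, 107, 107, 107, 107, 107, 108, 108, 107, 106, 106, 100, 82, 64, 61, 103, 135, 128, 127, 129, 129, 127, 130, 129, 128, 129, 131]
180 0.1 [109, 111, 110, 110, 109, 110, 111, 110, 110, 110, 110, 110, 110, 111, 110, 109, 112, 113, 123, 128, 122, 97, 106, 107, 106, 108, 109, 107, 106, 110, 110, 107, 103, 87, 67, 61, 83, 174, 186, 188, 191, 192, 197, 202, 208, 214, 216, 216, 207]
```

Call:
carry_out(
  series=[
    [0.0006,0.0003,0,0,0,-0.5,0],
    [0.0005,0.0003,0,0,0,-0.5,0],
    [0,0,0,0,0,0,0],
  ],
)

```text
time: 13.45
ee_pos: [0.6218, 0.049, 0.2266]
tcp_rot: [2.571, 0.571, 2.347]
ft_force: [2.6, -1.0, -0.0]
gripper_width: 0.004
grasp_force: 1.0
```

Call:
carry_out(
  series=[
    [-0.005,0,0,0,0,0,0],
    [0,0,-0.02,0,0,0,0],
    [0,0,-0.03,0,0,0,0],
    [0,0,-0.03,0,0,0,0],
    [0,0,-0.03,0,0,0,0],
    [0,0,-0.03,0,0,0,0],
    [0,0,0,0,0,0,0],
  ],
)

```text
time: 14.32
ee_pos: [0.5316, 0.0395, 0.3248]
tcp_rot: [2.566, 0.571, 2.347]
ft_force: [0.9, -0.6, 0.4]
gripper_width: 0.008
grasp_force: 0.0
```

```bash
python3 - <<'E'
from h import *
fin();im=get_image('wrist');cv2.imwrite('pics/w6.png',im[:,:,::-1])
spokes('wrist',(-36,180,36),(.09,.1));spokes('wrist',(0,),(.092,.1))
E
```

```text
s -52.1 lat 0.0391 r 0.0572 back 0.1452 [ 0.9 -0.6  0.4] inclination err [-0.001  0.042  0.001]
-36 0.09 [243, 244, 244, 245, 245, 245, 245, 245, 245, 245, 245, 245, 244, 236, 173, 108, 91, 113, 127, 127, 127, 128, 129, 128, 128, 127, 127, 126, 124, 160, 211, 242, 244, 244, 244, 244, 245, 244, 244, 244, 243, 242, 242, 241, 242, 242, 242, 242, 242]
-36 0.1 [244, 244, 243, 245, 244, 244, 244, 244, 244, 244, 245, 244, 244, 243, 235, 127, 75, 87, 99, 117, 127, 126, 120, 110, 114, 124, 125, 116, 90, 152, 218, 241, 244, 245, 244, 243, 243, 242, 238, 231, 223, 139, 94, 81, 69, 62, 58, 57, 58]
180 0.09 [117, 117, 117, 117, 117, 117, 118, 117, 118, 117, 117, 118, 117, 116, 115, 116, 116, 109, 92, 79, 80, 81, 78, 75, 81, 102, 108, 109, 109, 109, 109, 105, 97, 82, 80, 98, 111, 115, 117, 116, 115, 116, 115, 115, 115, 116, 116, 114, 115]
180 0.1 [147, 148, 151, 153, 156, 159, 158, 160, 158, 158, 157, 157, 157, 158, 158, 158, 158, 154, 130, 91, 78, 78, 77, 71, 68, 67, 66, 67, 68, 72, 79, 85, 75, 96, 139, 154, 152, 153, 138, 124, 121, 121, 121, 121, 121, 120, 120, 121, 123]
36 0.09 [241, 241, 241, 
[... 181 characters left out ...]
43, 243, 243, 244, 244, 243, 243, 242, 242, 243]
36 0.1 [61, 62, 63, 63, 61, 62, 61, 71, 78, 103, 158, 209, 224, 227, 222, 199, 155, 114, 123, 128, 128, 128, 128, 127, 125, 125, 125, 124, 119, 111, 113, 180, 218, 228, 227, 226, 224, 216, 203, 203, 207, 204, 187, 176, 183, 187, 184, 181, 177]
0 0.092 [58, 57, 56, 56, 56, 58, 58, 58, 58, 58, 57, 57, 56, 57, 55, 43, 25, 18, 19, 20, 19, 24, 22, 23, 16, 14, 13, 16, 17, 15, 15, 15, 13, 15, 23, 43, 52, 57, 62, 61, 61, 61, 61, 62, 62, 62, 62, 61, 59]
0 0.1 [58, 58, 57, 56, 57, 58, 57, 57, 58, 58, 58, 59, 59, 58, 61, 61, 60, 60, 60, 58, 46, 28, 14, 12, 14, 14, 14, 14, 16, 19, 24, 24, 20, 17, 16, 16, 15, 11, 14, 14, 17, 31, 44, 55, 62, 62, 62, 61, 61]
```

View pics/w6.png

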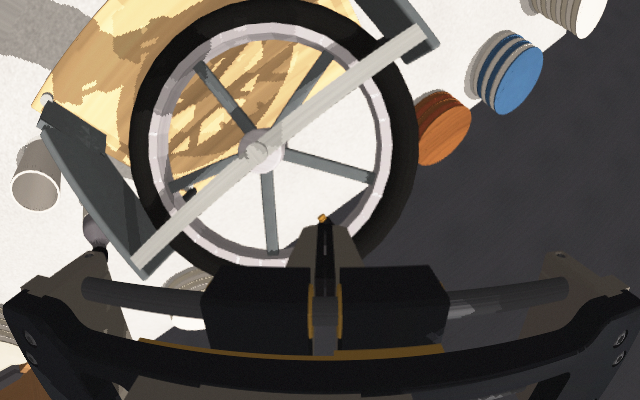

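The picture shows the wheel at rest and the fingers out. A brass valve end sits near (322,217), partly behind the fingertips. I'll move clear and check from the top camera.

```bash
python3 - <<'E'
from h import *
print(ang('wrist',(322,217),H))
p,R=cur();a=p-.12*R[:,2];rows(a,R,3,(p,R));b=np.array([.32,.36,.42]);R2=Rn.from_euler('xyz',[-3.1402,0,2.83683]).as_matrix();rows(b,R2,9,(a,R))
E
```

```text
(np.float64(-1.1714395071795596), np.float64(0.0860978939297924))
[-0.0, 0.0, -0.04, 0.0, 0.0, 0.0, 0]
[-0.0, 0.0, -0.04, 0.0, 0.0, 0.0, 0]
[-0.0, 0.0, -0.04, 0.0, 0.0, 0.0, 0]
[0.0295, 0.0241, -0.0089, 2.6, 4.28, -1.91, 0]
[0.0293, 0.0246, -0.0078, 2.6, 4.28, -1.91, 0]
[0.0289, 0.0253, -0.0067, 2.6, 4.28, -1.91, 0]
[0.0286, 0.026, -0.0058, 2.6, 4.28, -1.91, 0]
[0.0281, 0.0267, -0.0048, 2.6, 4.28, -1.91, 0]
[0.0276, 0.0274, -0.004, 2.6, 4.28, -1.91, 0]
[0.0269, 0.0282, -0.0032, 2.6, 4.28, -1.91, 0]
[0.0261, 0.0289, -0.0025, 2.6, 4.28, -1.91, 0]
[0.0253, 0.0297, -0.002, 2.6, 4.28, -1.91, 0]
```

Call:
carry_out(
  series=[
    [0,0,-0.04,0,0,0,0],
    [0,0,-0.04,0,0,0,0],
    [0,0,-0.04,0,0,0,0],
    [0.03,0.024,-0.009,2.6,4.3,-1.9,0],
    [0.029,0.025,-0.008,2.6,4.3,-1.9,0],
    [0.029,0.025,-0.007,2.6,4.3,-1.9,0],
    [0.029,0.026,-0.006,2.6,4.3,-1.9,0],
    [0.028,0.027,-0.005,2.6,4.3,-1.9,0],
    [0.028,0.027,-0.004,2.6,4.3,-1.9,0],
    [0.027,0.028,-0.003,2.6,4.3,-1.9,0],
    [0.026,0.029,-0.002,2.6,4.3,-1.9,0],
    [0.025,0.03,-0.002,2.6,4.3,-1.9,0],
  ],
)

```text
time: 15.98
ee_pos: [0.3189, 0.3624, 0.4194]
tcp_rot: [-3.139, -0.006, 2.837]
ft_force: [0.1, 0.1, 0.1]
gripper_width: 0.005
grasp_force: 0.0
```

```bash
python3 - <<'E'
from h import *
im=get_image('top').astype(float)
for _ in range(4): im+=get_image('top')
im=(im/5).astype(np.uint8);cv2.imwrite('pics/top6.png',im[:,:,::-1])
cv2.imwrite('pics/t6.png',cv2.resize(im[140:280,235:385],None,fx=5,fy=4*5/4,interpolation=cv2.INTER_CUBIC)[:,:550,::-1])
hsv=cv2.cvtColor(im,cv2.COLOR_RGB2HSV)
x,y=proj('top',H+.09*axes()[0]);print('pred valve',x,y,arm.state()['ee_pos'])
print(proj('top',H))
E
```

```text
pred valve 307.8858903795741 167.77086331097874 [0.31937222 0.36032171 0.41944318]
[308.78335031 195.16929937]
```

View pics/t6.png

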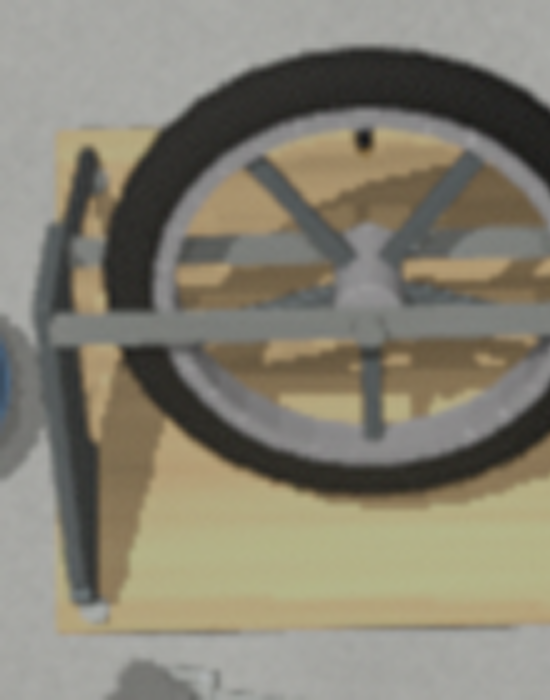

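The picture shows the valve at the top, near crop (364,138), with spokes placed symmetrically on either side.

```bash
python3 - <<'E'
from h import *
im=cv2.imread('pics/top6.png');x0,y0=296,158
g=im[y0:y0+16,x0:x0+24].max(2).astype(float)
print(g.astype(int)[4:14])
# dark blob: valve rows only
w=np.clip(75-g,0,None);w[:6]=0;yy,xx=np.mgrid[:16,:24];c=((xx*w).sum()/w.sum()+x0,(yy*w).sum()/w.sum()+y0)
print(c,ang('top',c,H))
f=lambda x,y:(235+(x+.5)/5-.5,140+(y+.5)/5-.5)
for p in [(258,160),(476,158),(374,435),(364,137)]: print(ang('top',f(*p),H))
E
```

```text
[[ 52  63  79  82  85  93  96 101 111 117 128 131 131 130 127 115 115 113
  109  97  86  81  76  67]
 [ 95 106 126 130 129 132 132 134 134 135 137 138 138 137 136 134 135 134
  133 131 129 129 126 115]
 [132 132 137 138 136 137 138 142 139 137 137 133 132 133 138 141 139 138
  137 138 136 138 137 134]
 [137 136 137 140 142 144 146 150 148 140 125 111 106 121 150 156 154 149
  146 144 142 139 138 139]
 [143 145 149 156 160 163 168 174 170 144  94  61  64 112 168 177 177 173
  169 167 162 156 154 152]
 [163 169 172 175 176 176 178 179 175 144  78  34  41 107 170 180 179 179
  177 177 175 175 176 175]
 [176 176 176 176 174 175 174 174 171 147  85  38  43 104 165 175 172 173
  172 172 171 173 175 177]
 [175 175 173 172 172 172 172 172 171 159 110  69  78 119 162 170 164 164
  163 163 163 163 165 164]
 [168 169 168 168 167 168 166 166 167 162 139 119 127 144 162 163 159 157
  158 157 157 158 158 157]
 [159 159 159 158 159 158 159 158 158 159 154 148 147 154 158 159 158 156
  157 156 158 157 158 159]]
(np.float64(307.44), np.float64(167.32)) (np.float64(-0.7301401196865023), np.float64(0.09146782174877047))
(np.float64(-36.66797396316526), np.float64(0.09929942628385825))
(np.float64(37.485448554570816), np.float64(0.09739994558553254))
(np.float64(-179.3799514206712), np.float64(0.11223890457210266))
(np.float64(-0.7712472235497877), np.float64(0.0924813084688942))
```

```bash
python3 -c "
from workcell import arm
print(arm.job_done())"
```

```text
the job is handed in; nothing more can be done
None
```

The wheel's valve now stands at the top, within about 1° by the top camera. I turned the wheel by pushing two spokes in turn, moved the arm clear and handed the job in at about 16 s on the robot's clock; no verdict came back.

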